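# Check a light tester with the reference cell

### The job

On the light tester at the pharmacy bench, first turn the black dial clockwise until its white pointer points at the red index mark, and let go of it. Then take the glass cell with the green stopper out of the blue rack, gripping it by its two frosted faces and never pressing on its clear windows, and hold it still and upright in mid-air in the light path: centred between the two lenses at their height, its clear windows facing the lenses. Finish while still holding it there, with nothing else carrying it, and leave the other two cells, the carton and the pill jar where they are.

Things in the scene. Friction and masses are not known exactly. Their poses are not given: they have to be found in the camera images.
- dial (a joint): angle of the tester's dial, rad: 0 to 2.6, growing clockwise seen from above; at 1.6 the pointer points exactly at the red index mark. It starts 0.7 to 1.4 rad short of the mark, turns with light friction (about 0.04 N m), has no spring or click and stays where left
- dial_grip (a point): middle of the dial's grip bar, on its vertical axis, 58 mm above the table; it turns with the dial, its x axis lies along the bar towards the end with the white pointer line. Black bar 44 mm long, 12 mm wide, its sides from 46 to 68 mm above the table, on a round 52 mm skirt at 40 to 46 mm, on a white box 40 mm high
- index_mark (a point): the red index mark (13 x 5 mm, flat) on the top of the white dial box, 36.5 mm from the dial's axis on the tester's +x side
- tester: fixed light tester; origin on the table under the middle of the light path. Grey base 130 mm (x), y from -112 to +222, 20 mm high, white cross under the path's middle. Two white heads 70 (x) by 50 mm (y), 105 mm high, centred at y = -78 (lamp, yellow lens) and +78 (detector, blue lens); black 28 mm lens barrels leave an 88 mm gap. Dial axis at y = +167 mm
- beam_mid (a point): middle of the light path: halfway between the two lenses, on their common axis, 75 mm above the table and 55 mm above the base; its y axis runs along the light path, lens to lens, its z axis up
- cell: the loose reference cell, 34 g: glass block 22.5 mm (x) by 12.5 mm (y) by 45 mm high, plus a green stopper 19 x 9 mm, 8 mm high on top (53 mm in all); origin at the centre of its underside. Clear windows are its +x and -x faces, frosted faces its +y and -y faces. It stands in a 12 mm deep rack pocket, its underside 10 mm above the table, 1 mm of play all round
- cell_mid (a point): centre of the cell, 22.5 mm above its underside, axes as the cell's
- frost_a: the cell's frosted -y face, a whitish plate 21.5 mm long and 45 mm high (origin and axes as the cell's)
- frost_b: the cell's frosted +y face, likewise (origin and axes as the cell's)
- windows: the cell's two clear windows, its +x and -x faces, 9 mm wide and 0.5 mm proud of the frosted plates' ends (origin and axes as the cell's)
- rack: fixed blue rack, 170 mm (x) by 46 mm (y), 22 mm high, origin under its centre; three pockets 56 mm apart along its x. All cells stand with their x along the rack's x, so the frosted faces look out over the rack's long sides
- cell_grey: glass sample cell like the green-stoppered one (same size, own origin under its centre) but with a grey stopper; a bystander in another pocket of the rack
- cell_yellow: glass sample cell like the green-stoppered one (same size, own origin under its centre) but with a yellow stopper; a bystander in another pocket of the rack
- carton: loose white medicine carton with a blue end, 45 mm (x) by 90 mm (y) by 26 mm high, lying between the rack and the tester; origin under its centre; a bystander
- pill_jar: loose white pill jar with a red cap, 48 mm diameter, 65 mm high, standing on the far side, between rack and tester; origin under its centre; a bystander
Not all that is in view belongs to the job. Leave any orange look-alike of the cell alone.

How it is judged:
By the outcome, as a careful person would: the job done as asked, in the order asked, and still so for the second after the job is handed in, while the arm keeps its last pose, push and grip.
It also fails if it takes over 54 s, if anything falls off the work surface, if the arm or the gripper's body presses on something with over 40 N, if the wrist force passes 120 N, or if a joint passes its speed limit or range.

### The arm

A 6-joint arm with a two-finger parallel gripper is mounted at the origin on the work surface. World frame = base frame: x ahead of the robot, y to its left, z up, the work surface at z = 0. Lengths are in m, angles in rad, forces in N, time in s.
With the tool pointing down it reaches from about 0.3 to 0.775 m from the base axis. Payload 14.6 kg.
Tool frame: the origin (TCP) lies between the finger pads; the fingertips stand 22 mm ahead of it and the grasp point (between the pads) lies 3 mm ahead of it; z points along the fingers, y is the line along which they close (so a half turn about z gives the same grasp; the last joint's range is limited). The gripper opens to 94 mm and grips with 3 to 60 N. Pads are 16 mm wide; open, the fingers measure 119 mm over their backs; the gripper's body (75 mm by 177 mm) begins 78 mm behind the grasp point.
Start: joints at [-1.2, 0.3, 1.521, -0, 1.321, -0.067], TCP at [0.233, -0.498, 0.227] pointing down, gripper open.
Joint ranges: [-3.03, 3.03], [-0.79, 2.21], [0.23, 2.52], [-1.04, 4.18], [0, 3.07], [-2.55, 2.55]. Speed limits (rad/s): [2.22, 2.22, 2.57, 3.14, 3.14, 3.14].

### API

Orientations are given as a unit quaternion [w, x, y, z].
In Python, from plant import telemetry, vision, ctrl gives the robot as it stands.
- The arm moves only by the shell command python3 -m crank 'ROWS' [FORCE]. ROWS is text: rows parted by semicolons, each of 7 numbers parted by spaces: the shift along the tool's x, y, z in units of 500 mm (1.0 is 500 mm), then the turn, a rotation vector about the tool's x, y, z in units of 90 degrees (1.0 is 90 degrees), then the opening, from -1 (shut) to 1 (fully open). A call has 1 to 12 rows; each row is the pose to reach, as a shift and turn from the pose commanded when the call began, along the tool's axes at that moment; what a row does not reach only later rows make up. A row lasts 1/10 s, in which the tool goes at most 50 mm and 8.59 degrees, less where a joint would pass 70% of its speed; a pose out of reach is approached as far as the arm can. A call with a number of a shift or a turn outside -1 to 1 is refused whole. A call with a gripper value outside its range is refused whole. The fingers move at their own pace and stop on an object; FORCE is the grip in N (left out, the last holds). Time passes only in rows, so rows that repeat a pose let the fingers close. It gives the time, the measured TCP pose, the force, the opening and the grip force at its end, in the units of the state.
- telemetry.observe(): the state, without advancing time (a new reading comes with each control period).
- vision.capture(name): name is "scene" or "top"; returns a dict with "image" (384x512x3 uint8, red, green, blue), "fx", "fy", "cx", "cy" (pixels), "dist_coeffs" ([k1, k2, p1, p2, k3] as OpenCV has them; the pictures are not rectified), "rvec" (rotation vector, rad) and "tvec" (3), from world to camera coordinates, as OpenCV has them. Camera axes: x right, y down, z forward; pixel columns grow to the right and rows downward; lengths in m; the calibration is good to about 2 mm. A picture is of the moment at which its call begins. There is no depth.
- ctrl.job_done(): hands the job in; it is judged then, once.
The state is a dict: "time_s": time; "joint_positions": joint angles; "qd": joint speeds; "joint_efforts": joint torques, N m; "tool_pos": TCP position; "ee_rot": TCP orientation; "ft_force": force on the tool from outside, world axes, zero at the start; "wrist_torque": the same for the moment, N m; "opening": finger opening in m; "grasp_force": force on a finger pad.
Only numpy, scipy, OpenCV 4.12 (cv2) and the standard library are available. Lean on these libraries where they do the work, as an engineer would, in place of code of your own. Each camera call takes 0.05 s, during which the arm holds its last target. There are 200 camera calls.

## Working session

There is one attempt and no reset: what is moved stays moved. The work goes in short steps, Python scripts to look and compute and a shell command to move; the robot and the scene stay as the last step left them, time stands still between calls to the robot, and variables do not carry over. Pictures are saved under pics/ and viewed, at most 10 in all, crops included, and the job is handed in when it is done.

```bash
ls; mkdir -p pics; python3 - <<'E'
from plant import telemetry, vision
import cv2,pickle
s=telemetry.observe();print(s)
for n in("scene","top"):
    c=vision.capture(n);pickle.dump(c,open(f"{n}0.pkl","wb"));cv2.imwrite(f"pics/{n}0.png",c["image"][:,:,::-1])
    print({k:v for k,v in c.items() if k!="image"})
E
```

```text
pics
{'time_s': 0.0, 'joint_positions': array([-1.19961555e+00,  3.00439862e-01,  1.52156173e+00, -1.39913637e-05,
        1.32069339e+00, -6.66131922e-02]), 'qd': array([ 2.49017577e-04, -2.00316670e-03, -2.98844055e-04,  1.63104887e-03,
       -9.68608799e-04,  8.74180377e-05]), 'joint_efforts': array([ 5.19327496e-04, -5.31811953e+01, -3.52741134e+01,  7.08593940e-02,
        2.43858341e-02, -8.56647557e-05]), 'tool_pos': array([ 0.23307294, -0.49792109,  0.22691163]), 'ee_rot': array([-5.43759507e-04,  9.76137041e-01,  2.17154722e-01, -9.03082698e-05]), 'ft_force': array([-0.73226707, -0.58398952, -0.73907721]), 'wrist_torque': array([ 0.00558373, -0.02837799,  0.00152657]), 'grasp_force': 0.0, 'opening': 0.09402237115724713}
{'fx': 356.0873966960222, 'fy': 356.0873966960222, 'cx': 261.63601233471815, 'cy': 191.89590800365016, 'dist_coeffs': array([0.03933356, 0.        , 0.        , 0.        , 0.        ]), 'rvec': array([ 1.57777085,  2.22054297, -0.66191871]), 'tvec': array([ 0.13910887, -0.40203278,  1.09970565])}
{'fx': 386.0406333138688, 'fy': 386.0406333138688, 'cx': 255.45206746144643, 'cy': 181.53322069261085, 'dist_coeffs': array([0.02327126, 0.        , 0.        , 0.        , 0.        ]), 'rvec': array([ 2.15791706, -2.14083348,  0.17341105]), 'tvec': array([0.02533928, 0.55808104, 0.86278316])}
```

View pics/scene0.png

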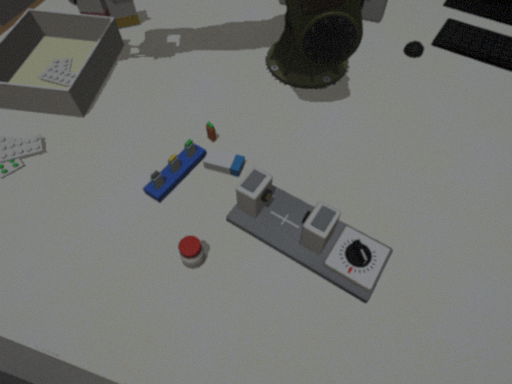

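View pics/top0.png

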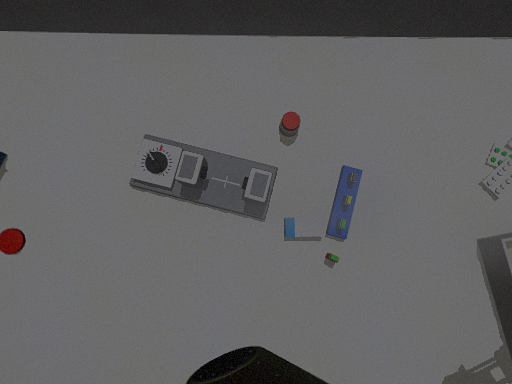

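Scene view: blue rack with grey (157,178), yellow (174,160) and green (189,147) stoppers. Outside the rack, at (211,131), is an orange-bodied look-alike with a green top (top view (332,258)). The cell in the rack at scene (189,147) / top (342,225) fits. The dial is at scene (358,254) / top (156,162). I'll enlarge to confirm.

```bash
cat > h.py <<'E'
import numpy as np,cv2,pickle
def load(n): return pickle.load(open(n,"rb"))
def K(c): return np.array([[c["fx"],0,c["cx"]],[0,c["fy"],c["cy"]],[0,0,1.]])
def ray(c,uv):
    p=cv2.undistortPoints(np.array([[uv]],float),K(c),c["dist_coeffs"])[0,0]
    R=cv2.Rodrigues(c["rvec"])[0]; return -R.T@c["tvec"], R.T@np.array([p[0],p[1],1])
def plane(c,uv,z):
    o,d=ray(c,uv); return o+d*(z-o[2])/d[2]
def proj(c,P): return cv2.projectPoints(np.array(P,float).reshape(-1,3),c["rvec"],c["tvec"],K(c),c["dist_coeffs"])[0][:,0]
def tri(c1,u1,c2,u2):
    o1,d1=ray(c1,u1);o2,d2=ray(c2,u2)
    A=np.stack([d1,-d2],1);t=np.linalg.lstsq(A,o2-o1,rcond=None)[0]
    a=o1+d1*t[0];b=o2+d2*t[1];return (a+b)/2,np.linalg.norm(a-b)
E
python3 - <<'E'
from h import *
s=load("scene0.pkl")["image"][:,:,::-1];t=load("top0.pkl")["image"][:,:,::-1]
z=lambda i,u,v,w,h:cv2.convertScaleAbs(cv2.resize(i[v:v+h,u:u+w],(400,300),interpolation=cv2.INTER_CUBIC),alpha=1.4)
cv2.imwrite("pics/crop.png",np.vstack([np.hstack([z(s,315,220,80,60),z(t,124,130,80,60)]),np.hstack([z(s,140,115,100,75),z(t,280,160,140,105)])]))
E
```

```text
(no output)
```

View pics/crop.png

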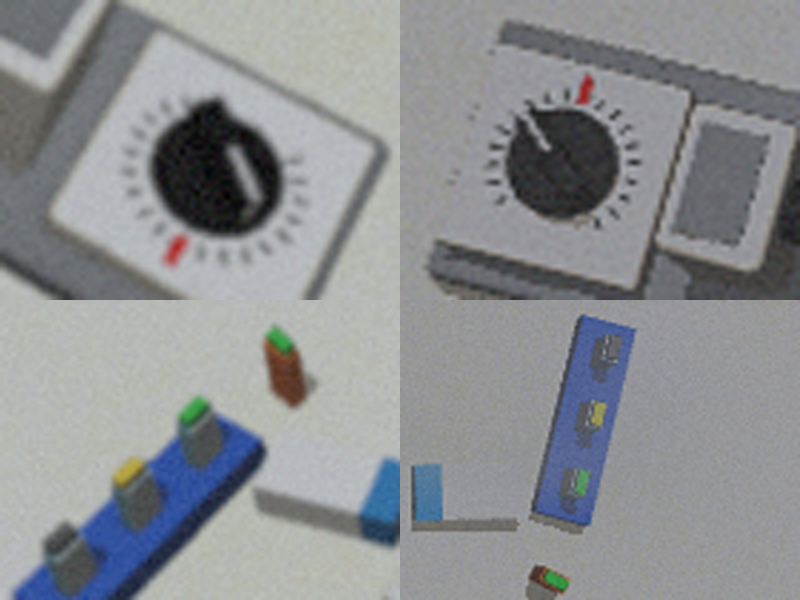

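Confirmed: the rack cell at crop (195,430) is clear glass with a green stopper, while (285,370) is the orange look-alike. The dial pointer is short of the red mark in both views. Now I'll measure.

```bash
python3 - <<'E'
from h import *
C={n:load(n+"0.pkl") for n in("scene","top")}
np.set_printoptions(precision=4,suppress=True)
def cen(m,box):
    u,v,w,h=box; k=np.zeros_like(m);k[v:v+h,u:u+w]=m[v:v+h,u:u+w]
    n,l,st,ce=cv2.connectedComponentsWithStats(k.astype(np.uint8))
    i=1+np.argmax(st[1:,4]);return ce[i],st[i,4],l==i
B={"scene":dict(red=(335,255,30,30),cross=(265,207,40,24),green=(175,135,25,20),yellow=(165,150,20,20),dial=(335,232,45,45),rack=(135,130,80,75),box=(320,220,75,75)),
"top":dict(red=(150,140,25,15),cross=(208,173,35,18),green=(335,215,15,18),yellow=(340,193,16,16),dial=(138,142,42,42),rack=(320,160,50,85),box=(130,135,60,60))}
res={}
for n,c in C.items():
    im=c["image"].astype(int);r,g,b=im[...,0],im[...,1],im[...,2];mx=im.max(2)
    M=dict(red=(r>1.6*g)&(r>1.6*b)&(r>70),green=(g>1.3*r)&(g>1.3*b),yellow=(r>1.35*b)&(g>1.2*b),rack=(b>1.5*r)&(b>1.3*g),dial=mx<60)
    g8=cv2.cvtColor(c["image"],cv2.COLOR_RGB2GRAY)
    u,v,w,h=B[n]["cross"];M["cross"]=g8>(np.median(g8[v:v+h,u:u+w])+35)
    for k in M:
        ce,a,l=cen(M[k],B[n][k]);res[n,k]=ce,l
        zz=dict(red=.04,cross=.02,green=.06,yellow=.06,rack=.022,dial=.046)[k]
        print(n,k,ce,a,plane(c,ce,zz))
    l=res[n,"rack"][1];p=cv2.boxPoints(cv2.minAreaRect(np.argwhere(l)[:,::-1].astype(np.float32)))
    P=np.array([plane(c,q,.022)[:2] for q in np.argwhere(l)[:,::-1]])
    R=cv2.minAreaRect((P*1000).astype(np.float32));print("rackrect",R)
for k in("red","cross","green","yellow"): print(k,tri(C["scene"],res["scene",k][0],C["top"],res["top",k][0]))
for n,c in C.items(): print(n,"cam",ray(c,(0,0))[0])
E
```

```text
scene red [349.6364 269.8182] 11 [0.6395 0.2537 0.04  ]
scene green [188.0968 142.4194] 31 [ 0.464  -0.1692  0.06  ]
scene yellow [171.5676 157.7838] 37 [ 0.5183 -0.1846  0.06  ]
scene rack [174.8163 173.2509] 1056 [ 0.5324 -0.1777  0.022 ]
scene dial [357.3015 254.0195] 461 [0.6053 0.2607 0.046 ]
scene cross [284.5 219.5] 6 [0.5646 0.1009 0.02  ]
rackrect ((522.0472412109375, -179.92759704589844), (55.5379753112793, 173.9720916748047), 74.71629333496094)
top red [160.8333 147.6667] 12 [0.6371 0.2543 0.04  ]
top green [343.3462 223.3846] 26 [ 0.4612 -0.1694  0.06  ]
top yellow [349.0645 199.3871] 31 [ 0.5158 -0.1839  0.06  ]
top rack [344.0828 201.8515] 990 [ 0.5138 -0.1816  0.022 ]
top dial [156.1147 162.3093] 375 [0.6006 0.2623 0.046 ]Traceback (most recent call last):
  File "<stdin>", line 17, in <module>
  File "<stdin>", line 7, in cen
    return _wrapfunc(a, 'argmax', axis=axis, out=out, **kwds)
    return bound(*args, **kwds)
ValueError: attempt to get argmax of an empty sequence
```

```bash
python3 - <<'E'
from h import *
np.set_printoptions(precision=4,suppress=True)
C={n:load(n+"0.pkl") for n in("scene","top")}
red={"scene":(349.64,269.82),"top":(160.83,147.67)}
X={"scene":(265,207,40,24),"top":(210,173,30,18)}
D={"scene":(355,243,20,24),"top":(142,148,16,20)}
for n,c in C.items():
    g=cv2.cvtColor(c["image"],cv2.COLOR_RGB2GRAY).astype(float)
    u,v,w,h=X[n];s=g[v:v+h,u:u+w];print(n,"crossmed",np.median(s),s.max())
    m=s>np.median(s)+18;nn,l,st,ce=cv2.connectedComponentsWithStats(m.astype(np.uint8),connectivity=8)
    for i in range(1,nn):
        if st[i,4]>3: print("  comp",ce[i]+[u,v],st[i],plane(c,ce[i]+[u,v],.02))
    u,v,w,h=D[n];s=g[v:v+h,u:u+w].astype(int);print(u,v);print("\n".join(" ".join("%3d"%q for q in r) for r in s))
E
```

```text
scene crossmed 83.0 127.0
  comp [284.8444 219.4111] [ 6  4 28 17 90] [0.5642 0.1015 0.02  ]
355 243
 22  14  24   8  23  40  68  91 114 124 125 131 133 131 132 130 132 132 133 133
 23  20  15  23  22  24  34  53  74  98 113 123 129 132 130 134 131 131 128 132
 17  19  18  19  15  17  21  22  34  50  80  95 115 132 134 130 130 133 131 134
 24  12  19  28  23  20  11  20  11  17  35  63  95 121 132 132 132 135 132 135
 13  12  17  15  14  14  26  23  10  14  16  33  67 102 122 131 129 131 132 132
 13  10  16  17  23  30  35  32  18  14  13  23  37  71 106 130 130 131 134 133
  9  16   5  12  17  52  72  68  43  21  17  24  24  44  82 116 132 132 128 130
 20  16  14  11  24  58  92  92  59  24  17  23  20  20  59  99 126 130 128 123
 10   8   9  14  19  46  82 102  80  40  16  20  18  22  33  78 112 119 113 113
 15  13  23  12  19  28  67  95  99  59  24   5  18  18  25  59  88 107 101 104
 17  10   9  14  15  28  40  87 106  80  42  18  12  12  15  41  83 122 127 126
 17   4   9  13  11  12  32  73 102  97  61  31  10  18  10  36  84 122 125 132
 24   9  12  13  17  17  26  54  94 101
[... 1599 characters left out ...]
 111 113 106  76  37  38  27  41  74  88  31  36  35  38  34
 89 107 113 103  44  37  28  32  30  63 114  64  35  29  32  34
 52  46  67  80  32  37  38  36  29  45  83 113  47  33  22  38
110 114 109  78  28  35  34  36  30  35  31  46  30  30  38  23
111 114 101  60  36  36  39  36  38  35  30  30  34  39  36  22
 62  77 101  44  40  34  36  31  33  28  27  34  34  34  35  32
 86  95 100  58  38  38  28  41  38  30  31  32  33  34  38  45
109 116 105  55  35  41  37  36  39  34  31  33  35  40  39  42
112 114 109  75  31  30  38  28  33  37  43  26  31  37  35  34
 51  51  99  99  26  35  34  36  35  35  35  37  27  34  35  32
113 110 112 102  57  33  32  40  36  35  41  35  41  35  36  45
```

```bash
cat > ptr.py <<'E'
from h import *
def pointer(c,n,axis,thr=None):
    """angle (world) of the white pointer line on bar top"""
    g=cv2.cvtColor(c["image"],cv2.COLOR_RGB2GRAY).astype(float)
    thr=thr or {"scene":60,"top":60}[n]
    pts=[];w=[]
    u0=proj(c,[*axis,.068])[0]
    for v in range(int(u0[1])-18,int(u0[1])+19):
        for u in range(int(u0[0])-18,int(u0[0])+19):
            p=plane(c,(u,v),.068)[:2]-axis
            if g[v,u]>thr and np.hypot(*p)<.0215: pts.append(p);w.append(g[v,u]-thr/2)
    pts=np.array(pts);w=np.array(w)
    m=np.average(pts,0,w);e=np.linalg.eigh(np.cov(pts.T,aweights=w))[1][:,1];e*=np.sign(e@m)
    return m,np.degrees(np.arctan2(e[1],e[0])),np.degrees(np.arctan2(m[1],m[0])),len(pts)
E
python3 - <<'E'
from ptr import *
# per-view axis to absorb calibration bias
for n,ax in(("scene",(.6048,.2628)),("top",(.6015,.2632))):
    c=load(n+"0.pkl");print(n,pointer(c,n,np.array(ax)))
E
```

```text
scene (array([-0.00764221,  0.00856519]), np.float64(-162.05350587834417), np.float64(131.74066689242593), 105)
top (array([0.00976247, 0.00990742]), np.float64(133.0659440507127), np.float64(45.42219902172666), 32)
```

```bash
python3 - <<'E'
from h import *
for n,a,b in(("scene",(361.4,249.5),(365.6,259.5)),("top",(152.8,159),(149.7,154))):
    c=load(n+"0.pkl");p,q=plane(c,a,.068),plane(c,b,.068);d=q-p
    print(n,p,q,np.hypot(*d[:2]),np.degrees(np.arctan2(d[1],d[0])))
c=load("scene0.pkl");t=load("top0.pkl")
print(tri(c,(361.4,249.5),t,(152.8,159)),tri(c,(365.6,259.5),t,(149.7,154)))
E
```

```text
scene [0.60468541 0.26336985 0.068     ] [0.62224149 0.27438309 0.068     ] 0.020724562495820248 32.1007922671555
top [0.60378507 0.26465559 0.068     ] [0.61536275 0.27222395 0.068     ] 0.013831950323169686 33.17276103935543
(array([0.60404082, 0.26417948, 0.06712563]), np.float64(0.001376982271507158)) (array([0.61748369, 0.27541044, 0.05817755]), np.float64(0.0010893003570644287))
```

```bash
cat > go.py <<'E'
import sys,numpy as np
from scipy.spatial.transform import Rotation as R
from plant import telemetry
s=telemetry.observe();q=s["ee_rot"];r=R.from_quat([q[1],q[2],q[3],q[0]])
x,y,z,yaw=map(float,sys.argv[1:5])
a=np.radians(yaw);T=R.from_matrix(np.array([[np.cos(a),np.sin(a),0],[np.sin(a),-np.cos(a),0],[0,0,-1]]).T.T)
X=r.as_matrix()[:,0];print("t",s["time_s"],"pos",s["tool_pos"].round(4),"yaw",np.degrees(np.arctan2(X[1],X[0])).round(2),"tilt z",r.as_matrix()[:,2].round(4),"open",round(s["opening"],4),"grip",round(s["grasp_force"],1),"f",s["ft_force"].round(1),"q",s["joint_positions"].round(2))
print("row",(r.inv().apply(np.array([x,y,z])-s["tool_pos"])/.5).round(4),((r.inv()*T).as_rotvec()/(np.pi/2)).round(4))
E
python3 go.py .42 -.11 .227 25.1; python3 go.py .603 .263 .17 32.5
```

```text
t 0.1 pos [ 0.2331 -0.4979  0.227 ] yaw 25.09 tilt z [-4.e-04  1.e-03 -1.e+00] open 0.0941 grip 0.0 f [ 0.5 -0.1 -0. ] q [-1.2   0.3   1.52 -0.    1.32 -0.07]
row [ 6.675e-01 -5.442e-01  5.000e-04] [-0.0007 -0.     -0.0002]
t 0.1 pos [ 0.2331 -0.4979  0.227 ] yaw 25.09 tilt z [-4.e-04  1.e-03 -1.e+00] open 0.0941 grip 0.0 f [ 0.5 -0.1 -0. ] q [-1.2   0.3   1.52 -0.    1.32 -0.07]
row [ 1.3152 -1.0645  0.1151] [-0.0007 -0.0001 -0.0824]
```

```bash
python3 -m crank '0.667 -0.544 0 0 0 0 -0.1;0.667 -0.544 0 0 0 0 -0.1;0.667 -0.544 0 0 0 0 -0.1;0.667 -0.544 0 0 0 0 -0.1;0.667 -0.544 0 0 0 0 -0.1;0.667 -0.544 0 0 0 0 -0.1;0.667 -0.544 0 0 0 0 -0.1;0.667 -0.544 0 0 0 0 -0.1;0.667 -0.544 0 0 0 0 -0.1;0.667 -0.544 0 0 0 0 -0.1;0.667 -0.544 0 0 0 0 -0.1' 10; python3 go.py .603 .263 .17 32.5
```

```text
time_s: 1.2
tool_pos: [0.4198, -0.1101, 0.2272]
ee_rot: [-0.0, 0.976, 0.218, -0.0]
ft_force: [-0.2, 0.0, 0.0]
opening: 0.0423
grasp_force: 0.0
t 1.2 pos [ 0.4198 -0.1101  0.2272] yaw 25.17 tilt z [-6.e-04  0.e+00 -1.e+00] open 0.0423 grip 0.0 f [-0.2  0.   0. ] q [-0.34  0.04  1.83 -0.    1.28  0.79]
row [ 0.649  -0.5195  0.1143] [-0.0002  0.0003 -0.0814]
```

```bash
python3 -m crank '0.649 -0.519 0.1 0 0 -0.08 -0.1;0.649 -0.519 0.1 0 0 -0.08 -0.1;0.649 -0.519 0.1 0 0 -0.08 -0.1;0.649 -0.519 0.1 0 0 -0.08 -0.1;0.649 -0.519 0.1 0 0 -0.08 -0.1;0.649 -0.519 0.1 0 0 -0.08 -0.1;0.649 -0.519 0.1 0 0 -0.08 -0.1;0.649 -0.519 0.1 0 0 -0.08 -0.1;0.649 -0.519 0.1 0 0 -0.08 -0.1;0.649 -0.519 0.1 0 0 -0.08 -0.1;0.649 -0.519 0.1 0 0 -0.08 -0.1'; python3 go.py .603 .263 .071 32.5
```

```text
time_s: 2.3
tool_pos: [0.604, 0.2607, 0.177]
ee_rot: [0.0, 0.961, 0.278, -0.0]
ft_force: [-0.8, -1.5, 0.2]
opening: 0.0424
grasp_force: 0.0
t 2.3 pos [0.604  0.2607 0.177 ] yaw 32.22 tilt z [-9.e-04 -6.e-04 -1.e+00] open 0.0424 grip 0.0 f [-0.8 -1.5  0.2] q [ 0.35  0.58  1.24 -0.    1.32  1.36]
row [ 0.001  -0.005   0.2119] [ 0.      0.0007 -0.0031]
```

```bash
python3 -m crank '0 -0.004 0.1 0 0 -0.003 -0.1;0 -0.004 0.18 0 0 -0.003 -0.1;0 -0.004 0.212 0 0 -0.003 -0.1;0 -0.004 0.212 0 0 -0.003 -0.1' && python3 go.py .603 .263 .071 32.5
python3 - <<'E'
from plant import vision
import cv2,pickle,numpy as np
o=[]
for n,u,v in(("scene",305,205),("top",104,112)):
    c=vision.capture(n);pickle.dump(c,open(f"{n}1.pkl","wb"))
    o.append(cv2.resize(c["image"][v:v+100,u:u+100,::-1],(400,400),interpolation=cv2.INTER_CUBIC))
cv2.imwrite("pics/dial1.png",np.hstack(o))
E
```

```text
time_s: 2.7
tool_pos: [0.6028, 0.2623, 0.0712]
ee_rot: [0.0, 0.96, 0.28, -0.001]
ft_force: [-0.3, 0.1, 0.4]
opening: 0.0425
grasp_force: 0.0
t 2.7 pos [0.6028 0.2623 0.0712] yaw 32.46 tilt z [-9.e-04 -5.e-04 -1.e+00] open 0.0425 grip 0.0 f [-0.3  0.1  0.4] q [ 0.35  0.69  1.32 -0.    1.13  1.36]
row [ 0.0011 -0.0009  0.0005] [-0.0001  0.0007 -0.0004]
```

View pics/dial1.png

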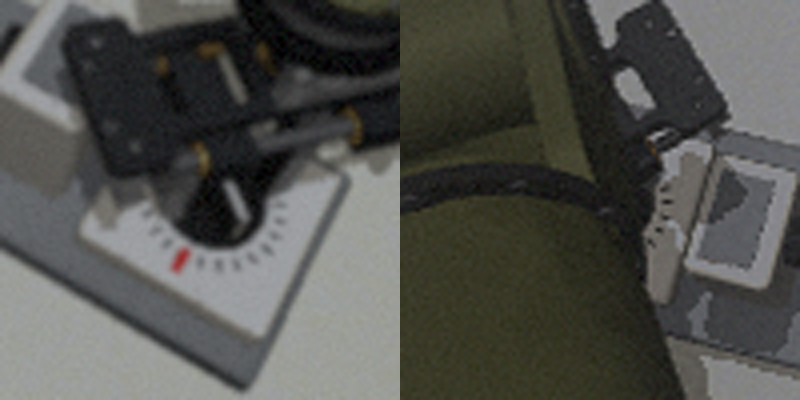

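The gripper straddles the bar, with the pointer line visible at crop (237,203) and the red mark at (181,260). Closing.

```bash
python3 -m crank '0 0 0 0 0 0 -1;0 0 0 0 0 0 -1;0 0 0 0 0 0 -1;0 0 0 0 0 0 -1;0 0 0 0 0 0 -1;0 0 0 0 0 0 -1' 15; python3 go.py .603 .263 .071 -14
```

```text
time_s: 3.4
tool_pos: [0.6031, 0.2632, 0.0717]
ee_rot: [0.001, 0.96, 0.28, 0.0]
ft_force: [1.7, -3.9, 2.4]
opening: 0.0118
grasp_force: 15.0
t 3.4 pos [0.6031 0.2632 0.0717] yaw 32.54 tilt z [ 8.e-04 -9.e-04 -1.e+00] open 0.0118 grip 15.0 f [ 1.7 -3.9  2.4] q [ 0.36  0.69  1.32 -0.    1.13  1.36]
row [-0.0004  0.0002  0.0015] [ 6.000e-04 -4.000e-04  5.171e-01]
```

```bash
python3 -m crank '0 0 0 0 0 0.09 -1;0 0 0 0 0 0.18 -1;0 0 0 0 0 0.27 -1;0 0 0 0 0 0.36 -1;0 0 0 0 0 0.45 -1;0 0 0 0 0 0.517 -1;0 0 0 0 0 0.517 -1;0 0 0 0 0 0.517 -1'; python3 go.py .603 .263 .071 -14
```

```text
time_s: 4.2
tool_pos: [0.6032, 0.263, 0.0718]
ee_rot: [0.001, 0.993, -0.122, 0.0]
ft_force: [1.3, -6.0, 2.1]
opening: 0.0118
grasp_force: 15.0
t 4.2 pos [0.6032 0.263  0.0718] yaw -14.01 tilt z [ 7.0e-04 -1.2e-03 -1.0e+00] open 0.0118 grip 15.0 f [ 1.3 -6.   2.1] q [ 0.36  0.69  1.32 -0.    1.13  2.17]
row [-0.0003  0.      0.0015] [ 0.0006 -0.0006 -0.0001]
```

```bash
python3 -m crank '0 0 0 0 0 0 -0.1;0 0 0 0 0 0 -0.1;0 0 0 0 0 0 -0.1;0 0 0 0 0 0 -0.1;0 0 -0.06 0 0 0 -0.1;0 0 -0.16 0 0 0 -0.1;0 0 -0.26 0 0 0 -0.1;0 0 -0.3 0 0 0 -0.1'; python3 go.py .463 -.169 .2 -15.8
```

```text
time_s: 5.0
tool_pos: [0.6036, 0.2644, 0.2272]
ee_rot: [-0.002, 0.993, -0.122, 0.003]
ft_force: [-0.3, 0.4, -0.2]
opening: 0.0426
grasp_force: 0.0
t 5.0 pos [0.6036 0.2644 0.2272] yaw -13.97 tilt z [ 0.0064  0.0025 -1.    ] open 0.0426 grip 0.0 f [-0.3  0.4 -0.2] q [0.36 0.55 1.18 0.   1.41 2.17]
row [-0.064   0.9092  0.0504] [-0.0026 -0.0035  0.0204]
```

```bash
python3 -m crank '-0.064 0.909 0 0 0 0 -0.1;-0.064 0.909 0 0 0 0 -0.1;-0.064 0.909 0 0 0 0 -0.1;-0.064 0.909 0 0 0 0 -0.1;-0.064 0.909 0 0 0 0 -0.1;-0.064 0.909 0 0 0 0 -0.1;-0.064 0.909 0 0 0 0 -0.1;-0.064 0.909 0 0 0 0 -0.1;-0.064 0.909 0 0 0 0 -0.1;-0.064 0.909 0 0 0 0 -0.1;-0.064 0.909 0 0 0 0 -0.1;-0.064 0.909 0 0 0 0 -0.1'; python3 go.py .463 -.169 .2 -15.8
python3 - <<'E'
from plant import vision
import cv2,pickle,numpy as np
o=[]
for n,u,v in(("scene",325,222),("top",128,132)):
    c=vision.capture(n);pickle.dump(c,open(f"{n}2.pkl","wb"))
    o.append(cv2.resize(c["image"][v:v+60,u:u+60,::-1],(400,400),interpolation=cv2.INTER_CUBIC))
cv2.imwrite("pics/dial2.png",cv2.convertScaleAbs(np.hstack(o),alpha=1.4))
E
```

```text
time_s: 6.2
tool_pos: [0.4622, -0.1685, 0.2215]
ee_rot: [-0.0, 0.993, -0.121, 0.0]
ft_force: [-0.0, 0.2, 0.1]
opening: 0.0422
grasp_force: 0.0
t 6.2 pos [ 0.4622 -0.1685  0.2215] yaw -13.94 tilt z [ 1.e-04  2.e-04 -1.e+00] open 0.0422 grip 0.0 f [-0.   0.2  0.1] q [-0.42  0.18  1.69  0.    1.28  1.39]
row [0.0017 0.0006 0.0429] [-0.0002 -0.      0.0207]
```

View pics/dial2.png

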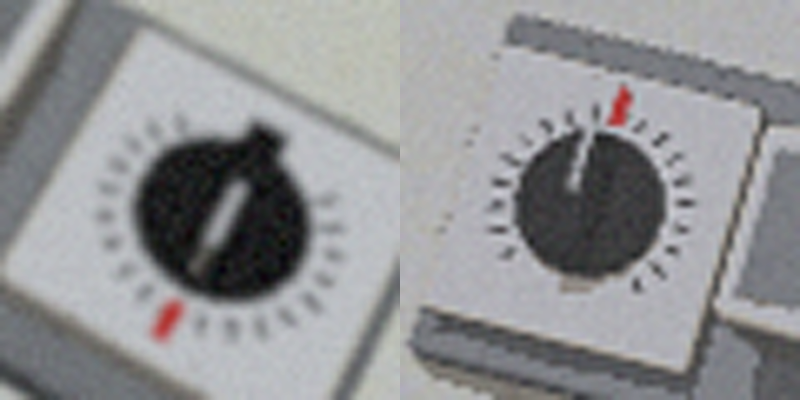

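The pointer line runs (238,185)→(205,255) in the scene crop, and the red mark is at (168,320). Computing angles.

```bash
python3 - <<'E'
from h import *
for n,off,box in(("scene",(325,222),(356,248,8,14)),("top",(128,132),(151,150,10,12))):
    c=load(n+"2.pkl");g=cv2.cvtColor(c["image"],cv2.COLOR_RGB2GRAY).astype(float)
    u,v,w,h=box;s=g[v:v+h,u:u+w];print("\n".join(" ".join("%3d"%q for q in r) for r in s))
    m=s>65;nn,l,st,ce=cv2.connectedComponentsWithStats(m.astype(np.uint8))
    i=1+np.argmax(st[1:,4]);yx=np.argwhere(l==i);P=np.array([plane(c,(x+u,y+v),.068)[:2] for y,x in yx])
    e=np.linalg.eigh(np.cov(P.T,aweights=s[l==i]-50))[1][:,1]
    W=s[l==i]-50
    print(n,np.average(P,0,W),np.degrees(np.arctan2(e[1],e[0]))%180-180,st[i])
    im=c["image"].astype(int);r=(im[...,0]>1.5*im[...,1])&(im[...,0]>1.5*im[...,2])
    yx=[(y,x) for y,x in np.argwhere(r) if 140<y<285 and 150<x<360 and (abs(x-(350 if n=="scene" else 161))<9) and abs(y-(270 if n=="scene" else 148))<9]
    Q=np.array([plane(c,(x,y),.04)[:2] for y,x in yx]);e=np.linalg.eigh(np.cov(Q.T))[1][:,1]
    print(" red",Q.mean(0),np.degrees(np.arctan2(e[1],e[0])),len(Q))
E
```

```text
21  13  19  32  39  31  24  27
 27  11  26  49  73  70  37  18
 15  18  45  83 103  88  49  13
 14  22  62  97 107  80  37  16
 24  47  83 107  95  59  24  23
 33  66 101 109  77  34  19  24
 50  89 112  95  55  27  16  18
 67 105 110  80  37  20  16  22
 85 110  99  55  27  17  22  19
 97 106  80  38  11  11  17  22
 87  82  53  23  10  15  22  20
 59  50  29  16  14  15  23  17
 45  26  10  13  17  23  21   9
 30  22  14  26  17  20  19  24
scene [0.61508076 0.25945478] -13.140197070729272 [ 0  1  6 10 30]
 red [0.63879548 0.2536124 ] 168.00854489078566 13
133 122  82 111 127 124 106 123  79  73
133 130 121  69  90 125 103 106 132 133
126  72  51  33  77 121  36  36  39  67
 34  44  41  59 108 103  42  33  35  36
 44  45  36  74 127  55  45  35  43  39
 44  44  42  76 124  40  44  40  44  40
 45  41  59 108  99  39  38  36  37  39
 40  40  58 104  63  40  39  36  35  41
 42  47  80 127  57  39  46  34  29  43
 41  53  93 105  42  39  37  40  37  47
 38  47  70  80  46  39  42  30  36  47
 37  42  41  45  43  33  38  40  42  42
top [0.61883251 0.26070325] -17.834927819116814 [ 0  0 10 11 40]
 red [0.63670849 0.25457234] 164.3854217851557 13
```

```bash
python3 - <<'E'
from h import *
cr=np.array([.5627,.1012]);
for n,box,b,red in(("scene",(351,248,13,13),25,(.6388,.2536)),("top",(153,153,4,8),45,(.6367,.2546))):
    c=load(n+"2.pkl");g=cv2.cvtColor(c["image"],cv2.COLOR_RGB2GRAY).astype(float)
    u,v,w,h=box;s=np.clip(g[v:v+h,u:u+w]-b,0,None)
    if n=="scene":  # keep only pixels near line
        m=(s>25).astype(np.uint8);nn,l=cv2.connectedComponents(m);s=s*(l==l[7,10-3+0] if 0 else l==l[5,8])
    y,x=np.nonzero(s);W=s[y,x];P=np.array([plane(c,(a+u,q+v),.068)[:2] for q,a in zip(y,x)])
    e=np.linalg.eigh(np.cov(P.T,aweights=W))[1][:,1];e*=np.sign(e[0]);m=np.average(P,0,W)
    d=np.array(red)-m;print(n,len(P),m,np.degrees(np.arctan2(e[1],e[0])),"to red",np.degrees(np.arctan2(d[1],d[0])))
E
```

```text
scene 40 [0.61587668 0.25929033] -13.724024581380696 to red -13.94093840321508
top 22 [0.61039448 0.26143593] -12.902200386930888 to red -14.567068716663732
```

```bash
python3 - <<'E'
from h import *
np.set_printoptions(precision=4,suppress=True)
a=np.radians(-15.4);R=np.array([[np.cos(a),-np.sin(a)],[np.sin(a),np.cos(a)]])
me={("scene","g"):(188.0968,142.4194),("scene","y"):(171.5676,157.7838),("top","g"):(343.3462,223.3846),("top","y"):(349.0645,199.3871)}
est={}
for k in"gy":
    for n in("scene","top"):
        c=load(n+"0.pkl");p=plane(c,me[n,k],.06)[:2]
        B=np.array([[*(p+R@[sx*.0095,sy*.0045]),z] for sx in(1,-1) for sy in(1,-1) for z in(.055,.063)])
        h=cv2.convexHull(proj(c,B).astype(np.float32));M=cv2.moments(h);q=np.array([M["m10"]/M["m00"],M["m01"]/M["m00"]])
        est[n,k]=p-(plane(c,q,.06)[:2]-p);print(n,k,p,"->",est[n,k],"area",M["m00"])
m={k:(est["scene",k]+est["top",k])/2 for k in"gy"};d=m["y"]-m["g"]
print(m,np.hypot(*d),np.degrees(np.arctan2(d[1],d[0])),"cam tops",[ray(load(n+"0.pkl"),(0,0))[0] for n in("scene","top")])
# rack top outline: blue pixels, extent along rack x
for n in("scene","top"):
    c=load(n+"0.pkl");im=c["image"].astype(int);k=(im[...,2]>1.5*im[...,0])&(im[...,2]>1.3*im[...,1])
    P=np.array([plane(c,(x,y),.022)[:2] for y,x in np.argwhere(k)]);P=P[np.hypot(*(P-[.51,-.18]).T)<.1]@R
    print(n,"rackx",np.percentile(P[:,0],[0,1,99,100]),"racky",np.percentile(P[:,1],[0,1,99,100]),"g,y in rack",m["g"]@R,m["y"]@R)
E
```

```text
scene g [ 0.464  -0.1692] -> [ 0.4633 -0.1698] area 44.403028144850396
top g [ 0.4612 -0.1694] -> [ 0.4612 -0.1696] area 41.57042994350195
scene y [ 0.5183 -0.1846] -> [ 0.5176 -0.1851] area 47.855660374625586
top y [ 0.5158 -0.1839] -> [ 0.5159 -0.1842] area 41.272500696824864
{'g': array([ 0.4622, -0.1697]), 'y': array([ 0.5167, -0.1846])} 0.05651527907716892 -15.344957719423059 cam tops [array([0.9355, 0.1738, 0.6963]), array([0.4235, 0.04  , 0.9357])]
scene rackx [0.4641 0.4664 0.6362 0.638 ] racky [-0.0627 -0.0612 -0.007  -0.0069] g,y in rack [ 0.4907 -0.0408] [ 0.5472 -0.0408]
top rackx [0.4603 0.4615 0.6294 0.6306] racky [-0.0633 -0.0623 -0.0172 -0.0166] g,y in rack [ 0.4907 -0.0408] [ 0.5472 -0.0408]
```

```bash
python3 go.py .4622 -.1696 .0475 -15.35
```

```text
t 6.3 pos [ 0.4624 -0.1682  0.2215] yaw -13.87 tilt z [ 1.e-04  2.e-04 -1.e+00] open 0.0423 grip 0.0 f [0.6 0.6 0.1] q [-0.42  0.18  1.69  0.    1.28  1.39]
row [3.000e-04 2.900e-03 3.479e-01] [-0.0001 -0.      0.0164]
```

```bash
python3 -m crank '0 0.002 0.1 0 0 0.016 -0.1;0 0.002 0.2 0 0 0.016 -0.1;0 0.002 0.2 0 0 0.016 -0.1;0 0.002 0.2 0 0 0.016 -0.1;0 0.002 0.2 0 0 0.016 -0.1'; for i in 1 2 3; do python3 go.py .4622 -.1696 .0475 -15.35;done
python3 - <<'E'
from plant import vision
import cv2,numpy as np
o=[]
for n,u,v in(("scene",150,100),("top",300,180)):
    c=vision.capture(n)
    o.append(cv2.resize(c["image"][v:v+80,u:u+80,::-1],(400,400),interpolation=cv2.INTER_CUBIC))
cv2.imwrite("pics/cell1.png",cv2.convertScaleAbs(np.hstack(o),alpha=1.4))
E
```

```text
time_s: 6.8
tool_pos: [0.463, -0.1705, 0.124]
ee_rot: [0.0, 0.991, -0.134, 0.002]
ft_force: [0.6, 0.0, 1.0]
opening: 0.0421
grasp_force: 0.0
t 6.8 pos [ 0.463  -0.1705  0.124 ] yaw -15.37 tilt z [ 0.0032 -0.0014 -1.    ] open 0.0421 grip 0.0 f [0.6 0.  1. ] q [-0.43  0.29  1.79  0.    1.05  1.41]
row [-0.0025 -0.0013  0.153 ] [ 0.0003 -0.0022 -0.0002]
t 6.8 pos [ 0.463  -0.1705  0.124 ] yaw -15.37 tilt z [ 0.0032 -0.0014 -1.    ] open 0.0421 grip 0.0 f [0.6 0.  1. ] q [-0.43  0.29  1.79  0.    1.05  1.41]
row [-0.0025 -0.0013  0.153 ] [ 0.0003 -0.0022 -0.0002]
t 6.8 pos [ 0.463  -0.1705  0.124 ] yaw -15.37 tilt z [ 0.0032 -0.0014 -1.    ] open 0.0421 grip 0.0 f [0.6 0.  1. ] q [-0.43  0.29  1.79  0.    1.05  1.41]
row [-0.0025 -0.0013  0.153 ] [ 0.0003 -0.0022 -0.0002]
```

View pics/cell1.png

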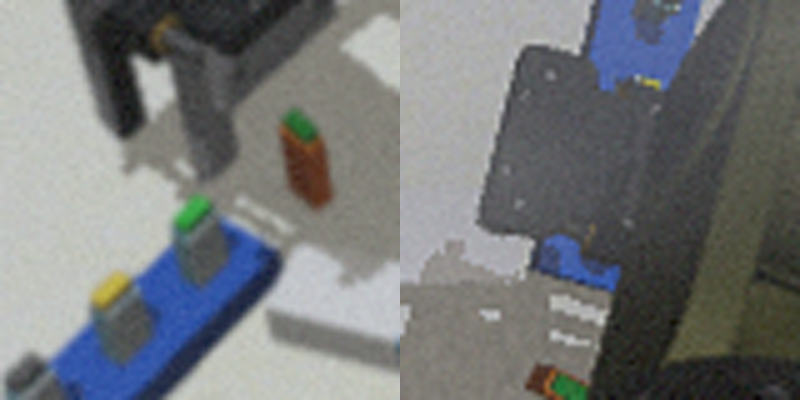

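The fingers at crop (125,120)/(215,165) straddle the green stopper (192,215) above the cell. The look-alike and the other cells are clear. Descending.

```bash
python3 -m crank '-0.001 -0.0005 0.08 0 0 0 -0.1;-0.001 -0.0005 0.13 0 0 0 -0.1;-0.001 -0.0005 0.153 0 0 0 -0.1;-0.001 -0.0005 0.153 0 0 0 -0.1;-0.001 -0.0005 0.153 0 0 0 -0.1'; python3 go.py .4622 -.1696 .0475 -15.35
```

```text
time_s: 7.4
tool_pos: [0.462, -0.1703, 0.0461]
ee_rot: [0.0, 0.991, -0.134, 0.001]
ft_force: [0.3, -0.1, -0.1]
opening: 0.0422
grasp_force: 0.0
t 7.4 pos [ 0.462  -0.1703  0.0461] yaw -15.41 tilt z [ 1.6e-03 -7.0e-04 -1.0e+00] open 0.0422 grip 0.0 f [ 0.3 -0.1 -0.1] q [-0.43  0.41  1.84  0.    0.88  1.41]
row [ 0.     -0.0015 -0.0027] [ 0.0002 -0.0011 -0.0007]
```

```bash
python3 -m crank '0 -0.0015 -0.003 0 0 0 -0.3;0 -0.0015 -0.003 0 0 0 -0.5;0 -0.0015 -0.003 0 0 0 -1;0 -0.0015 -0.003 0 0 0 -1;0 -0.0015 -0.003 0 0 0 -1;0 -0.0015 -0.003 0 0 0 -1;0 -0.0015 -0.003 0 0 0 -1' 15; python3 go.py .4622 -.1696 .2 -15.35
```

```text
time_s: 8.1
tool_pos: [0.4615, -0.1693, 0.0466]
ee_rot: [0.0, 0.991, -0.134, 0.0]
ft_force: [-0.9, -0.1, 4.0]
opening: 0.0123
grasp_force: 15.0
t 8.1 pos [ 0.4615 -0.1693  0.0466] yaw -15.42 tilt z [ 2.e-04 -1.e-04 -1.e+00] open 0.0123 grip 15.0 f [-0.9 -0.1  4. ] q [-0.43  0.41  1.84  0.    0.89  1.41]
row [ 1.500e-03  1.000e-04 -3.068e-01] [ 0.     -0.0001 -0.0008]
```

```bash
python3 -m crank '0 0 -0.03 0 0 0 -1;0 0 -0.1 0 0 0 -1;0 0 -0.2 0 0 0 -1;0 0 -0.3 0 0 0 -1;0 0 -0.307 0 0 0 -1;0 0 -0.307 0 0 0 -1'; python3 go.py .5627 .1012 .2 76
```

```text
time_s: 8.7
tool_pos: [0.4617, -0.1694, 0.2006]
ee_rot: [0.0, 0.991, -0.134, 0.001]
ft_force: [0.7, -0.1, -1.5]
opening: 0.0126
grasp_force: 15.0
t 8.7 pos [ 0.4617 -0.1694  0.2006] yaw -15.41 tilt z [ 1.8e-03 -9.0e-04 -1.0e+00] open 0.0126 grip 15.0 f [ 0.7 -0.1 -1.5] q [-0.43  0.19  1.72 -0.    1.23  1.41]
row [ 0.051  -0.5754  0.0011] [ 1.2000e-03 -8.0000e-04 -1.0157e+00]
```

```bash
python3 -m crank '0.004 -0.048 0 0 0 -0.084 -1;0.008 -0.096 0 0 0 -0.167 -1;0.012 -0.144 0 0 0 -0.25 -1;0.017 -0.192 0 0 0 -0.333 -1;0.021 -0.24 0 0 0 -0.417 -1;0.025 -0.288 0 0 0 -0.5 -1;0.03 -0.336 0 0 0 -0.583 -1;0.034 -0.384 0 0 0 -0.667 -1;0.038 -0.432 0 0 0 -0.75 -1;0.042 -0.48 0 0 0 -0.833 -1;0.047 -0.528 0 0 0 -0.917 -1;0.051 -0.575 0 0 0 -1 -1'
python3 -m crank '0 0 0 0 0 -0.016 -1;0 0 0 0 0 -0.016 -1;0 0 0 0 0 -0.016 -1'; python3 go.py .5627 .1012 .0893 76
python3 - <<'E'
from plant import vision
import cv2,pickle,numpy as np
o=[]
for n,u,v in(("scene",230,130),("top",180,130)):
    c=vision.capture(n);pickle.dump(c,open(f"{n}3.pkl","wb"))
    o.append(cv2.resize(c["image"][v:v+100,u:u+100,::-1],(400,400),interpolation=cv2.INTER_CUBIC))
cv2.imwrite("pics/hold1.png",cv2.convertScaleAbs(np.hstack(o),alpha=1.4))
E
```

```text
time_s: 9.9
tool_pos: [0.5621, 0.102, 0.1974]
ee_rot: [-0.001, 0.794, 0.608, -0.002]
ft_force: [0.0, 0.5, -0.1]
opening: 0.0127
grasp_force: 15.0
time_s: 10.2
tool_pos: [0.562, 0.1003, 0.199]
ee_rot: [-0.0, 0.789, 0.615, -0.001]
ft_force: [0.4, -1.0, -0.1]
opening: 0.0125
grasp_force: 15.0
t 10.2 pos [0.562  0.1003 0.199 ] yaw 75.86 tilt z [-1.5e-03 -3.0e-04 -1.0e+00] open 0.0125 grip 15.0 f [ 0.4 -1.  -0.1] q [ 0.11  0.37  1.49 -0.    1.28  0.36]
row [0.0023 0.0012 0.2194] [-0.0009  0.0004 -0.0016]
```

View pics/hold1.png

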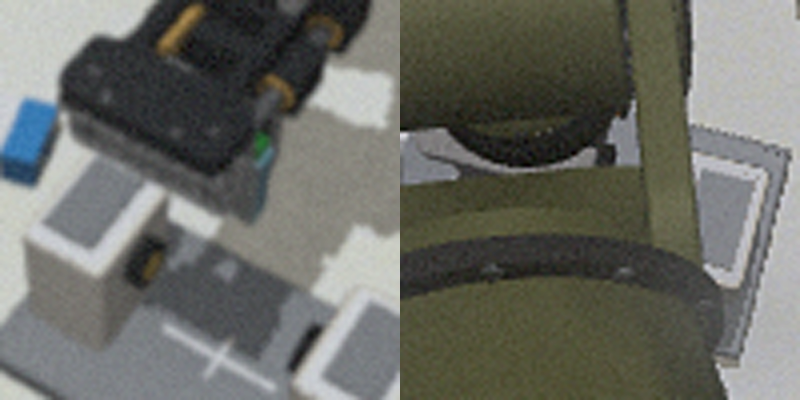

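The cell hangs between the heads. Green stopper sliver is at crop (263,142), the glass edge at (262,180), and the yellow lens at (150,265); the near finger hides the rest. I'll lower it, then check the visible stopper edge numerically.

```bash
python3 -m crank '0.0015 0.001 0.05 0 0 0 -1;0.0015 0.001 0.1 0 0 0 -1;0.0015 0.001 0.15 0 0 0 -1;0.0015 0.001 0.2 0 0 0 -1;0.0015 0.001 0.219 0 0 0 -1;0.0015 0.001 0.219 0 0 0 -1;0.0015 0.001 0.219 0 0 0 -1;0.0015 0.001 0.219 0 0 0 -1'; python3 go.py .5627 .1012 .0893 76
python3 - <<'E'
from plant import vision,telemetry
import pickle
from h import *
c=vision.capture("scene");pickle.dump(c,open("scene4.pkl","wb"))
s=telemetry.observe();t=s["tool_pos"]
im=c["image"].astype(int);g=(im[...,1]>1.25*im[...,0])&(im[...,1]>1.2*im[...,2])
yx=np.argwhere(g[140:260,230:340])+[140,230];print("green px",yx.min(0),yx.max(0),yx.mean(0),len(yx))
a=np.radians(76);X=np.array([np.cos(a),np.sin(a),0]);Y=np.array([-np.sin(a),np.cos(a),0]);mid=t-[0,0,.0143]
for sx in(1,-1):
  for sy in(1,-1): print(sx,sy,"stopper top/bot",proj(c,[mid+sx*.0095*X+sy*.0045*Y+[0,0,z] for z in(.0305,.0225)]).round(1).tolist(),"glass top/bot",proj(c,[mid+sx*.01125*X+sy*.00625*Y+[0,0,z] for z in(.0225,-.0225)]).round(1).tolist())
print("beam",proj(c,[.5627,.1012,.075]))
v=im[170:250,255:335].astype(np.uint8)
cv2.imwrite("pics/hold2.png",cv2.convertScaleAbs(cv2.resize(v[:,:,::-1],(600,600),interpolation=cv2.INTER_CUBIC),alpha=1.5))
E
```

```text
time_s: 11.1
tool_pos: [0.5637, 0.1017, 0.0918]
ee_rot: [0.001, 0.788, 0.616, 0.001]
ft_force: [-0.2, 0.4, -0.3]
opening: 0.0126
grasp_force: 15.0
t 11.1 pos [0.5637 0.1017 0.0918] yaw 76.0 tilt z [ 2.1e-03  3.0e-04 -1.0e+00] open 0.0126 grip 15.0 f [-0.2  0.4 -0.3] q [0.11 0.49 1.59 0.   1.06 0.36]
row [-0.0014 -0.0018  0.0051] [ 0.0012 -0.0005  0.    ]
green px [141 287] [201 330] [164.79166667 300.79166667] 24
1 1 stopper top/bot [[293.0, 198.1], [292.7, 200.2]] glass top/bot [[293.9, 200.0], [292.2, 211.5]]
1 -1 stopper top/bot [[290.7, 201.3], [290.4, 203.5]] glass top/bot [[290.7, 204.5], [289.1, 215.9]]
-1 1 stopper top/bot [[284.7, 193.6], [284.5, 195.8]] glass top/bot [[284.2, 194.8], [282.9, 206.4]]
-1 -1 stopper top/bot [[282.3, 196.8], [282.1, 199.0]] glass top/bot [[280.9, 199.2], [279.8, 210.7]]
beam [[286.49529153 205.66009745]]
```

View pics/hold2.png

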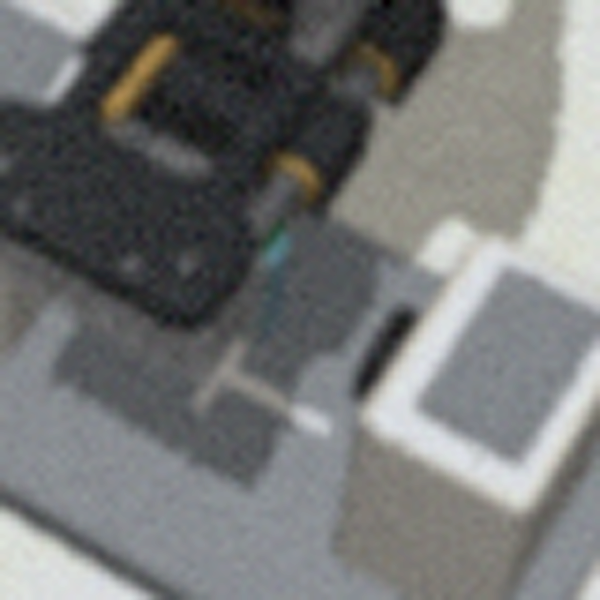

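The visible glass edge runs (293.0,202.0)→(291.7,212.7), matching the predicted (293.9,200.0)→(292.2,211.5) within the known scene-camera bias. The pose reading is still slightly off, so I'll settle and re-read.

```bash
for i in 1 2 3 4; do python3 -m crank '0 0 0 0 0 0 -1;0 0 0 0 0 0 -1;0 0 0 0 0 0 -1' | sed -n 1,3p;done; python3 go.py .5627 .1012 .0893 76
```

```text
time_s: 11.45
tool_pos: [0.5632, 0.1017, 0.0907]
ee_rot: [0.0, 0.788, 0.616, 0.0]
time_s: 11.75
tool_pos: [0.5631, 0.1017, 0.0904]
ee_rot: [-0.0, 0.788, 0.616, -0.0]
time_s: 12.05
tool_pos: [0.5631, 0.1017, 0.0904]
ee_rot: [0.0, 0.788, 0.616, -0.0]
time_s: 12.35
tool_pos: [0.5631, 0.1017, 0.0905]
ee_rot: [0.0, 0.788, 0.616, 0.0]
t 12.35 pos [0.5631 0.1017 0.0905] yaw 76.03 tilt z [ 0. -0. -1.] open 0.0126 grip 15.0 f [-0.8 -0.9 -0.3] q [ 0.11  0.49  1.59 -0.    1.06  0.36]
row [-0.0011 -0.0005  0.0023] [0.     0.     0.0003]
```

```bash
python3 -m crank '-0.001 -0.0005 0.002 0 0 0 -1;-0.001 -0.0005 0.002 0 0 0 -1;-0.001 -0.0005 0.002 0 0 0 -1;-0.001 -0.0005 0.002 0 0 0 -1;-0.001 -0.0005 0.002 0 0 0 -1;-0.001 -0.0005 0.002 0 0 0 -1;-0.001 -0.0005 0.002 0 0 0 -1;-0.001 -0.0005 0.002 0 0 0 -1;-0.001 -0.0005 0.002 0 0 0 -1;-0.001 -0.0005 0.002 0 0 0 -1'; python3 go.py .5627 .1012 .0893 76
python3 - <<'E'
from plant import vision
import cv2
c=vision.capture("scene");cv2.imwrite("pics/final.png",cv2.resize(c["image"][90:310,120:413,::-1],(800,600)))
E
```

```text
time_s: 13.35
tool_pos: [0.5627, 0.1013, 0.0895]
ee_rot: [-0.0, 0.788, 0.616, -0.0]
ft_force: [0.4, 0.2, -0.9]
opening: 0.0124
grasp_force: 15.0
t 13.35 pos [0.5627 0.1013 0.0895] yaw 76.02 tilt z [-0.  0. -1.] open 0.0124 grip 15.0 f [ 0.4  0.2 -0.9] q [0.11 0.5  1.59 0.   1.05 0.36]
row [-0.0001 -0.0001  0.0003] [-0.     -0.      0.0003]
```

View pics/final.png

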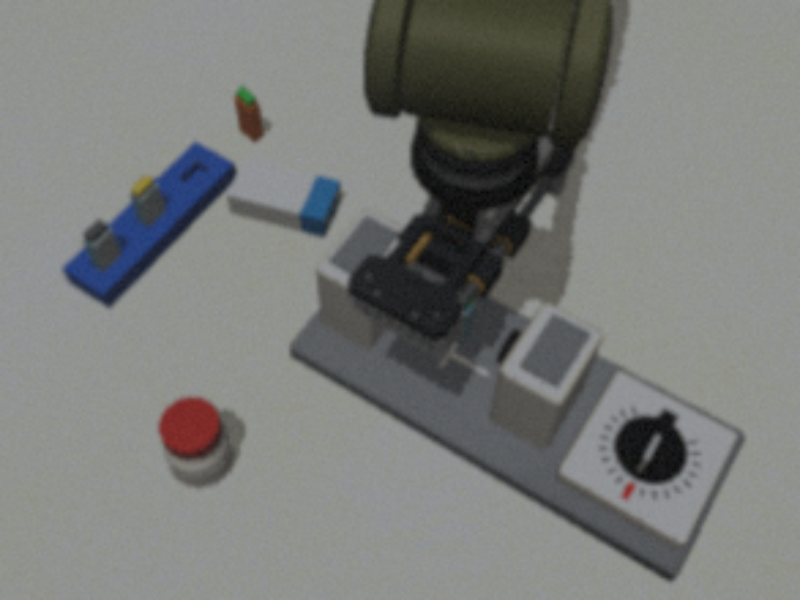

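The green cell's pocket is empty at (195,170). The grey (98,240) and yellow (147,198) cells, carton, jar and look-alike are in their places. The dial points at the red mark (628,491), and the cell is held between the heads at (470,305). Handing in.

```bash
python3 -c "
from plant import ctrl;print(ctrl.job_done())"
```

```text
the job is handed in; nothing more can be done
None
```

I turned the dial to the red mark (within about 1° by camera) and let go. The green-stoppered cell is gripped by its frosted faces and held upright within about 1.5 mm of the beam centre. The other cells, carton and jar are in place, and the job was handed in at about 13.4 s; no verdict was returned.

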